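# Find the rattling soap tin and hold it out over the trimmings tray

### The arm

A 6-joint arm with a two-finger parallel gripper is mounted at the origin on the work surface. World frame = base frame: x ahead of the robot, y to its left, z up, the work surface at z = 0. Lengths are in m, angles in degrees, forces in N, time in s.
With the tool pointing down it reaches from about 0.4 to 0.825 m from the base axis. Payload 7 kg.
Tool frame: the origin (TCP) lies midway between the tips of the shut fingers; the grasp point (between the pads) lies 19 mm behind it; z points along the fingers, y is the direction in which the jaws open and shut (so a half turn about z gives the same grasp; the last joint's range is limited). The gripper opens to 88 mm and grips with 3 to 60 N. Pads are 19 mm wide; open, the fingers measure 130 mm over their backs; the gripper's body (78 mm by 193 mm) begins 47 mm behind the grasp point.
Start: joints at [84.059, 20.546, 0.682, 0, -70.136, -16.507], TCP at [0.258, 0.624, 0.227] pointing down, gripper open.
Joint ranges: [-176.03, 176.03], [-82.01, 121.73], [-58.28, 71.71], [-173.87, 95.51], [-174.79, -0.11], [-173.66, 173.66]. Speed limits (degrees/s): [136.94, 136.94, 172.46, 180, 180, 180].

### API

Orientations are given as a 3x3 rotation matrix whose columns are the frame's x, y, z axes.
In Python, from rig import robot gives the robot as it stands. Calls block until the motion is done:
- robot.goto(position, orientation): joint-space move of the TCP to a pose.
- robot.servo_line(position, ori=None, speed=0.15): straight line of the TCP; ori=None keeps the orientation; speed is the mean speed in m/s.
- robot.movej(angles): joint-space move.
- robot.move_gripper(opening): opening from 0.0 (shut) to 1.0 (fully open); the grip force is fixed at half the most; returns when the fingers have stopped.
- robot.dwell(seconds).
- robot.ik(position, orientation): joint angles nearest the present ones, or None.
- robot.grab_frame(name): name is "scene" or "top" or "wrist"; returns (picture, depth): 384x512x3 uint8, red, green, blue; 384x512 float32, m along the optical axis (not along the pixel's ray), 0 where there is no reading.
- robot.camera_info(name): a dict with "vfov" (degrees; the focal length in pixels is half the picture's height over the tangent of half this angle, whatever the lens; pixels are square), "cx", "cy" (the principal point, pixels), "view" (4x4, takes a point from world to camera coordinates); the wrist camera has in their place "T_tool_cam" (4x4, takes a point from camera to tool coordinates, whose origin is the TCP and whose axes are the flange's). Camera axes: x right, y down, z forward; pixel columns grow to the right and rows downward; lengths in m; the calibration is good to about 2 mm. A picture is of the moment at which its call begins: read the wrist's pose just before it. camera_info takes no time and is no camera call.
A pose or a line that the arm cannot do raises robot.Unreachable and nothing moves.
- robot.job_done(): hands the job in, once; it reports no verdict.
Readings, each from a call of its own:
- robot.read_t(): time.
- robot.read_qpos(): joint angles.
- robot.read_qvel(): joint speeds.
- robot.read_effort(): joint torques, N m.
- robot.read_position(): TCP position.
- robot.read_tcp_rot(): TCP orientation.
- robot.read_force(): force on the tool from outside, world axes, zero at the start.
- robot.read_ft_torque(): the same for the moment, N m.
- robot.read_grip_width(): opening from 0.0 (shut) to 1.0 (fully open).
Only numpy, scipy, OpenCV 4.12 (cv2) and the standard library are available. Lean on these libraries where they do the work, as an engineer would, in place of code of your own. Each camera call takes 0.05 s, during which the arm holds its last target. There are 200 camera calls.

### The job

In two of the three closed soap tins the bar sits tight, in the third it was cut too short and rattles: lift and shake the tins to find out which. Leave the two good tins standing upright on the open bench, and finish holding the rattling one in the gripper, level and still, about a hand's breadth above the middle of the white trimmings tray, so that a colleague across the bench can pop its lid there. Do not let go of it, and leave the cut soap on the bench where it is.

Things in the scene. Friction and masses are not known exactly. Their poses are not given: they have to be found in the camera images.
- tin_a: closed soap tin: aluminium body with an olive band, dark teal slip lid, 110 long (its x), 62 wide (its y), 40 high, 0.14 to 0.19 kg with its soap; origin at the centre of its underside, z up. Grip it across the 62 mm width. The three tins look alike: only shaking tells which one rattles.
- tin_b: closed soap tin: aluminium body with an olive band, dark teal slip lid, 110 long (its x), 62 wide (its y), 40 high, 0.14 to 0.19 kg with its soap; origin at the centre of its underside, z up. Looks like the other two. In a good tin nothing moves, whichever it is.
- tin_c: closed soap tin: aluminium body with an olive band, dark teal slip lid, 110 long (its x), 62 wide (its y), 40 high, 0.14 to 0.19 kg with its soap; origin at the centre of its underside, z up. Looks like the other two. In the rattling tin, whichever it is, a loose bar of about 110 g slides 34 mm from end to end, 8 mm sideways, 4 mm up; it slips to the low end when tipped over 20 degrees, and stays there when levelled.
- tray: white plastic tray of soap trimmings, fixed, 150 (its x) by 220 (its y), rim 40 high, on the far side of the bench; origin at the centre of its underside, z up
- stack: stack of four green soap bars, 90 x 55, 102 high, loose; origin at the centre of its underside; leave alone
- pink_bar: pink soap bar lying flat, 90 x 55, 25 high, loose; origin at the centre of its underside; leave alone
- tan_bar: tan soap bar standing on end, 28 (its x) by 55 (its y), 78 high, loose, easily knocked over; origin at the centre of its underside; leave alone
Things that resemble listed ones, but are neither listed nor needed, are in the scene too. What is shaped like the tin_a but red is not meant. Leave any purple look-alike of the tin_c alone.

How it is judged:
By the outcome, as a careful person would: the job done as asked, in the order asked, and still so for the second after the job is handed in, while the arm keeps its last pose, push and grip.
It also fails if it takes over 70 s, if anything falls off the work surface, if the arm or the gripper's body presses on something with over 40 N, if the wrist force passes 120 N, or if a joint passes its speed limit or range.

## Working session

There is one attempt and no reset: what is moved stays moved. The work goes in short steps, each a Python script; the robot and the scene stay as the last script left them, time stands still between calls to the robot, and variables do not carry over. Pictures are saved under pics/ and viewed, about 8 in all and at most 12, crops included, and the job is handed in when it is done.

```bash
mkdir -p pics; ls; python3 - <<'E'
from rig import robot
import cv2,numpy as np
for n in("top","scene"):
    p,d=robot.grab_frame(n); cv2.imwrite(f"pics/{n}0.png",p[:,:,::-1]); np.savez(f"{n}0.npz",p=p,d=d)
    i=robot.camera_info(n); print(n,i)
print(robot.camera_info("wrist"),robot.read_t(),robot.read_tcp_rot(),robot.read_force())
E
```

```text
pics
top {'vfov': 53.22121069418063, 'cx': 252.17545736015157, 'cy': 184.8879984346215, 'view': array([[ 0.01833235, -0.99970661,  0.015831  , -0.01578078],
       [-0.98919965, -0.0204381 , -0.14514244,  0.48508819],
       [ 0.14542341, -0.01299922, -0.98928411,  0.90915483],
       [ 0.        ,  0.        ,  0.        ,  1.        ]])}
scene {'vfov': 50.66787819912989, 'cx': 259.6753811923654, 'cy': 192.44584168822396, 'view': array([[-0.43975214,  0.89809475,  0.00662372,  0.18528798],
       [ 0.69563527,  0.34526419, -0.62998747, -0.31556696],
       [-0.56807537, -0.27243065, -0.77657705,  1.28990949],
       [ 0.        ,  0.        ,  0.        ,  1.        ]])}
{'vfov': 60.94096936356529, 'cx': 256.9521781478876, 'cy': 190.1636113411102, 'T_tool_cam': array([[-8.14950145e-05, -9.55048846e-01, -2.96448469e-01,
         8.04632478e-02],
       [ 9.99999487e-01, -3.77144406e-04,  9.40117375e-04,
         1.14771205e-03],
       [-1.00966190e-03, -2.96448241e-01,  9.55048387e-01,
        -1.57809287e-01],
       [ 0.00000000e+00,  0.00000000e+00,  0.00000000e+00,
         1.00000000e+00]])} 0.1 [[ 9.24193625e-01 -3.81924033e-01 -4.19661994e-04]
 [-3.81924234e-01 -9.24192563e-01 -1.40951377e-03]
 [ 1.50478688e-04  1.46294272e-03 -9.99998919e-01]] [-0.00585805 -1.03118465  0.00437938]
```

View pics/top0.png

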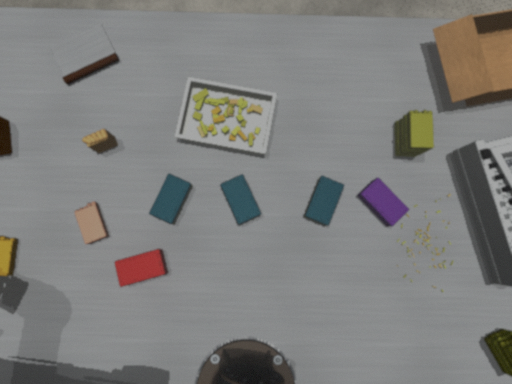

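View pics/scene0.png

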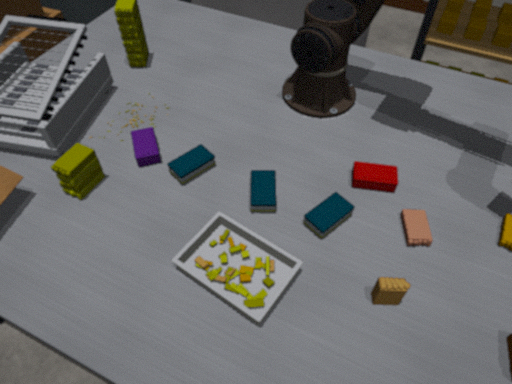

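Teal tins in the top view are at (171,199), (240,200) and (323,201). The purple block (383,202) and the red one (140,267) are decoys. The tray is at (226,117).

```bash
cat >h.py <<'E'
import numpy as np,cv2
from rig import robot
def cast(info,view,uv,z):
    f=192/np.tan(np.radians(info['vfov']/2)); R=view[:3,:3]; C=-R.T@view[:3,3]
    d=np.c_[(np.asarray(uv,float)-[info['cx'],info['cy']])/f,np.ones(len(uv))]@R
    return C+d*((z-C[2])/d[:,2])[:,None]
def rects(p,mask,info,view,z,amin=150):
    out=[]
    for c in cv2.findContours(mask.astype(np.uint8),cv2.RETR_EXTERNAL,cv2.CHAIN_APPROX_NONE)[0]:
        if cv2.contourArea(c)<amin: continue
        w=cast(info,view,c[:,0],z)[:,:2]
        (x,y),(a,b),t=cv2.minAreaRect((w*1000).astype(np.float32))
        if a<b: a,b,t=b,a,t+90
        out.append((c[:,0].mean(0).round(),x/1000,y/1000,a,b,(t+90)%180-90))
    return sorted(out,key=lambda r:-r[2])
def teal(p):
    h=cv2.cvtColor(p,cv2.COLOR_RGB2HSV); return (h[...,0]>85)&(h[...,0]<105)&(h[...,1]>120)&(h[...,2]>25)
E
python3 - <<'E'
from h import *
for n in("top","scene"):
    z=np.load(n+"0.npz");p=z['p'];i=robot.camera_info(n);hs=cv2.cvtColor(p,cv2.COLOR_RGB2HSV)
    print(n); 
    for r in rects(p,teal(p),i,i['view'],.04): print('teal',r)
    for r in rects(p,(hs[...,0]>130)&(hs[...,0]<155)&(hs[...,1]>120),i,i['view'],.04): print('purple',r)
    for r in rects(p,(hs[...,1]<25)&(hs[...,2]>190),i,i['view'],.04,1000): print('white',r)
s=np.load('scene0.npz')['p'][130:250,120:370,::-1]
cv2.imwrite('pics/crop.png',cv2.resize(s,None,fx=3.2,fy=3.2,interpolation=cv2.INTER_CUBIC))
E
```

```text
top
purple (array([383., 202.]), 0.450941650390625, -0.33036859130859375, 103.72018432617188, 57.47993469238281, 44.31113815307617)
scene
teal (array([329., 212.]), 0.4561705017089844, 0.19719973754882814, 109.882080078125, 60.52388000488281, -23.285789489746094)
teal (array([263., 188.]), 0.45903237915039063, 0.026493947982788087, 108.02449035644531, 57.64019775390625, 26.285375595092773)
teal (array([190., 161.]), 0.46021432495117187, -0.178665771484375, 107.18009185791016, 62.36204147338867, -21.81470489501953)
purple (array([145., 146.]), 0.46823513793945315, -0.3164839782714844, 137.3580322265625, 59.60247802734375, 43.47743225097656)
```

View pics/crop.png

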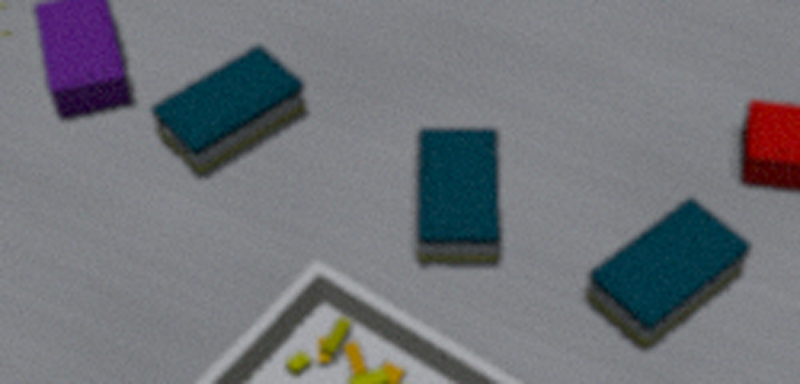

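The crop confirms three teal-lidded tins with an olive band. The lid is a thin top part, so I will grip low on the body. The top-view teal and white masks need retuning.

```bash
python3 - <<'E'
from h import *
z=np.load("top0.npz");p=z['p'];i=robot.camera_info("top");hs=cv2.cvtColor(cv2.medianBlur(p,3),cv2.COLOR_RGB2HSV)
for u,v in((171,199),(240,200),(323,201),(184,110),(226,117),(300,300)): print(hs[v,u],p[v,u],z['d'][v,u])
m=(hs[...,0]>85)&(hs[...,0]<110)&(hs[...,1]>110)&(hs[...,2]<130)
for r in rects(p,m,i,i['view'],.04): print('teal',r)
for t in (180,200):
  for r in rects(p,(hs[...,1]<60)&(hs[...,2]>t),i,i['view'],.04,1000): print('white',r)
R=robot.camera_info("scene")
E
```

```text
[ 96 112  89] [50 81 91] 0.9337568
[ 97 114  92] [51 83 93] 0.93325484
[ 96 111  87] [48 78 87] 0.93961805
[ 60   7 115] [112 115 112] 0.96408
[ 29  69 126] [111 113  92] 1.0016545
[100   6 138] [134 136 136] 0.9433239
teal (array([171., 196.]), 0.449218017578125, 0.19393991088867188, 97.44084930419922, 55.09839630126953, -24.07166290283203)
teal (array([239., 199.]), 0.4487974853515625, 0.021901702880859374, 96.37324523925781, 49.10520553588867, 27.52890968322754)
teal (array([324., 201.]), 0.45108029174804687, -0.18368157958984374, 98.82086181640625, 52.29939270019531, -22.622840881347656)
```

```bash
cat >>h.py <<'E'
def teal2(p,s=60,v=125):
    h=cv2.cvtColor(cv2.GaussianBlur(p,(3,3),0),cv2.COLOR_RGB2HSV); return (h[...,0]>82)&(h[...,0]<112)&(h[...,1]>s)&(h[...,2]<v)
E
python3 - <<'E'
from h import *
z=np.load("top0.npz");p=z['p'];i=robot.camera_info("top")
for r in rects(p,teal2(p),i,i['view'],.04): print('teal',r)
h=cv2.cvtColor(p,cv2.COLOR_RGB2HSV)
for t in (165,175,185,195):
  for r in rects(p,(h[...,1]<40)&(h[...,2]>t),i,i['view'],.04,1000): print(t,'white',r)
i=robot.camera_info("scene");p=np.load("scene0.npz")['p'];h=cv2.cvtColor(p,cv2.COLOR_RGB2HSV)
for t in (165,175,185,195):
  for r in rects(p,(h[...,1]<40)&(h[...,2]>t),i,i['view'],.04,1000): print(t,'white scene',r)
# wrist look over middle tin
def down(yaw):
    c,s=np.cos(np.radians(yaw)),np.sin(np.radians(yaw)); return np.array([[c,s,0],[s,-c,0],[0,0,-1.]])
for x,y,yaw in((.40,.197,0),):
    pass
for yaw in (0,180,-24+180,-24,27,207):
    for q in ((.45,.195,.2),(.45,.024,.2),(.45,-.18,.2)): print(yaw,q,robot.ik(np.array(q),down(yaw)))
E
```

```text
teal (array([170., 198.]), 0.4477178955078125, 0.19309744262695314, 106.42744445800781, 60.80474853515625, -22.8790283203125)
teal (array([240., 199.]), 0.4495572204589844, 0.022193134307861326, 107.13961791992188, 59.29905700683594, 25.83205795288086)
teal (array([324., 200.]), 0.4507763671875, -0.182716064453125, 107.84709930419922, 60.20298385620117, -22.206222534179688)
165 white scene (array([238., 264.]), 0.6659549560546875, 0.06511254119873047, 226.84242248535156, 157.09317016601562, 80.62410736083984)
0 (0.45, 0.195, 0.2) [ 46.45057138   4.16693619 -24.27091119   0.         -61.56215262
  43.54942862]
0 (0.45, 0.024, 0.2) [ 28.24262714   0.09434841 -28.56713286   0.         -61.33851874
  61.75737286]
0 (0.45, -0.18, 0.2) [  1.51056217   3.58921024 -24.9063152    0.         -61.50447456
  88.48943783]
180 (0.45, 0.195, 0.2) [  46.45057138    4.16693619  -24.27091119    0.          -61.56215262
 -136.45057138]
180 (0.45, 0.024, 0.2) [ 2.82426271e+01  9.43484060e-02 -2.85671329e+01  0.00000000e+00
 -6.13385187e+01 -1.18242627e+02]
180 (0.45, -0.18, 0.2) [  1.51056217   3.589210
[... 637 characters left out ...]
056217   3.58921024 -24.9063152    0.         -61.50447456
  64.48943783]
27 (0.45, 0.195, 0.2) [ 46.45057138   4.16693619 -24.27091119   0.         -61.56215262
  70.54942862]
27 (0.45, 0.024, 0.2) [ 28.24262714   0.09434841 -28.56713286   0.         -61.33851874
  88.75737286]
27 (0.45, -0.18, 0.2) [  1.51056217   3.58921024 -24.9063152    0.         -61.50447456
 115.48943783]
207 (0.45, 0.195, 0.2) [  46.45057138    4.16693619  -24.27091119    0.          -61.56215262
 -109.45057138]
207 (0.45, 0.024, 0.2) [ 28.24262714   0.09434841 -28.56713286   0.         -61.33851874
 -91.24262714]
207 (0.45, -0.18, 0.2) [  1.51056217   3.58921024 -24.9063152    0.         -61.50447456
 -64.51056217]
```

```bash
cat >>h.py <<'E'
def down(yaw):
    c,s=np.cos(np.radians(yaw)),np.sin(np.radians(yaw)); return np.array([[c,s,0],[s,-c,0],[0,0,-1.]])
def tilt(yaw,a):   # rotate about tool y
    c,s=np.cos(np.radians(a)),np.sin(np.radians(a)); return down(yaw)@np.array([[c,0,s],[0,1,0],[-s,0,c]])
def wristlook(name,z=.04):
    P=robot.read_position();R=robot.read_tcp_rot();p,d=robot.grab_frame("wrist"); i=robot.camera_info("wrist")
    T=np.eye(4);T[:3,:3]=R;T[:3,3]=P; V=np.linalg.inv(T@i['T_tool_cam'])
    np.savez(name+'.npz',p=p,d=d,V=V); cv2.imwrite(f'pics/{name}.png',p[:,:,::-1])
    return p,d,i,V
E
python3 - <<'E'
from h import *
for k,(x,y,yaw) in enumerate([(.452,.195,-23),(.454,.024,26),(.455,-.181,-22)]):
    robot.goto(np.array([x,y,.20]),down(yaw)); p,d,i,V=wristlook(f'w{k}')
    for s in(60,80):
        for r in rects(p,teal2(p,s),i,V,.04,3000): print(k,s,r)
    for a in(-30,30):
        R=tilt(yaw,a); print(a,robot.ik(np.array([x,y,.2])+R[:,2]*.019,R))
print(robot.read_t(),robot.read_force(),robot.read_ft_torque())
t=[];f=[]
for _ in range(20): t.append(robot.read_ft_torque());f.append(robot.read_force());robot.dwell(.02)
print(np.std(t,0),np.std(f,0),np.mean(t,0),robot.read_t())
E
```

```text
0 60 (array([259., 170.]), 0.45059698486328126, 0.19273294067382812, 108.3213119506836, 61.48794937133789, -22.961517333984375)
0 60 (array([422., 101.]), 0.45257638549804685, 0.02361384963989258, 110.53802490234375, 62.85584259033203, 25.996746063232422)
0 80 (array([259., 170.]), 0.4506056213378906, 0.1927526092529297, 108.32080078125, 61.28759765625, -22.961517333984375)
0 80 (array([423., 100.]), 0.45271453857421873, 0.02329180908203125, 110.1252212524414, 62.109092712402344, 25.830245971679688)
-30 [ 27.74002073  20.26698788  -3.11194958 -22.81086256 -86.95009336
  44.62477342]
30 [ 62.90182705  -1.97119874 -55.14125163  45.47437996 -44.38939089
 -31.27021612]
1 60 (array([97., 97.]), 0.4503840637207031, 0.1907266387939453, 110.9718246459961, 63.09040832519531, -22.88146209716797)
1 60 (array([258., 171.]), 0.4529176025390625, 0.02185104751586914, 108.58531188964844, 61.84800720214844, 25.970407485961914)
1 80 (array([96., 97.]), 0.45072360229492187, 0.19082937622070312, 110.16800689697266, 62.43657302856445, -22.936973571777344)
1 80 (array([258., 171.]), 0.4529968566894531, 0.
[... 341 characters left out ...]
6047363281, 26.03484344482422)
2 60 (array([261., 169.]), 0.45378933715820313, -0.186193359375, 108.0579833984375, 61.589969635009766, -22.008949279785156)
2 80 (array([ 78., 231.]), 0.46063665771484374, 0.02097193908691406, 91.2850570678711, 67.34812927246094, 26.042064666748047)
2 80 (array([261., 168.]), 0.4538109130859375, -0.18615182495117188, 108.05728149414062, 60.91275405883789, -22.018043518066406)
-30 [ -5.29790685  23.82661558  -3.62543149  -8.26463313 -91.47477047
  75.21939812]
30 None
3.8917 [ 0.75222998 -1.03987455 -0.34149906] [-0.0061922   0.00675534 -0.03223914]
[0.02804433 0.03188711 0.03184905] [0.51740437 0.47431772 0.39708338] [-0.00192528  0.00456444  0.01007674] 4.225
```

View pics/w0.png

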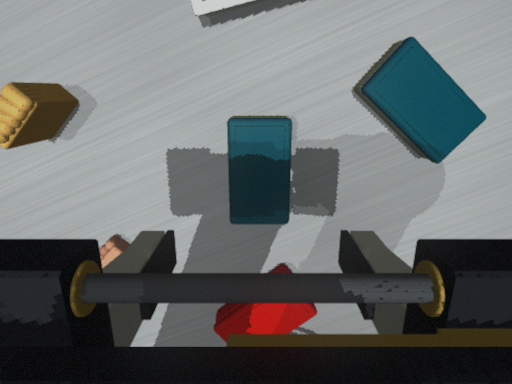

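The wrist view shows the tin centred at (259,170) with free space at both jaw sides. The wrist fixes agree with the scene view. I'll lift and tip each tin at a common roomy spot and compare the level moments.

```bash
cat >>h.py <<'E'
TINS={'L':(.4507,.1928,-23.),'M':(.453,.0218,26.),'R':(.4538,-.1861,-22.)}
TP=np.array([.56,0.02,.24])
def at(gp,R): return np.asarray(gp)+R[:,2]*.019
def avg(n=50):
    T=[];F=[]
    for _ in range(n): T.append(robot.read_ft_torque());F.append(robot.read_force());robot.dwell(.015)
    return np.mean(T,0),np.mean(F,0)
def pick(k):
    x,y,w=TINS[k]; R=down(w)
    robot.goto(np.array([x,y,.12]),R); robot.servo_line([x,y,.004],speed=.12)
    robot.move_gripper(0.); print('width',robot.read_grip_width()); robot.servo_line([x,y,.14],speed=.12)
def test(k):
    w=TINS[k][2]; jy=down(w)[:,1]
    robot.goto(at(TP,down(w)),down(w)); r=[]
    for a in(28,-28,28):
        R=tilt(w,a); robot.goto(at(TP,R),R); robot.dwell(.4); robot.goto(at(TP,down(w)),down(w)); robot.dwell(.3)
        T,F=avg(); r.append(T@jy); print(a,'My %.4f'%(T@jy),F.round(2),'t',robot.read_t())
    print(k,'shift',r[0]-r[1],r[2]-r[1])
def place(k):
    x,y,w=TINS[k]; robot.goto(np.array([x,y,.12]),down(w)); robot.servo_line([x,y,.0045],speed=.08)
    robot.move_gripper(1.); robot.servo_line([x,y,.12],speed=.2)
E
python3 - <<'E'
from h import *
for k in TINS:
    for a in(28,-28,0): R=tilt(TINS[k][2],a); print(k,a,np.round(robot.ik(at(TP,R),R),0))
pick('R'); test('R'); wristlook('h1'); print(robot.read_grip_width())
E
```

```text
L 28 [ 32.  -3. -48.  42. -35.   2.]
L -28 [ 11.  26.   9. -15. -97.  57.]
L 0 [ 22.  10. -14.   0. -66.  45.]
M 28 [ 20.  -3. -32.  -5. -33. 100.]
M -28 [ 23.  26.   2.   1. -94.  93.]
M 0 [ 22.  10. -14.   0. -66.  94.]
R 28 [ 32.  -3. -49.  42. -34.   3.]
R -28 [ 12.  26.   9. -15. -97.  58.]
R 0 [ 22.  10. -14.   0. -66.  46.]
width 0.7063457333989616
28 My -0.0026 [-0.01 -0.   -1.73] t 11.5833
-28 My 0.0087 [ 0.01  0.06 -1.88] t 14.2833
28 My 0.0037 [ 0.01  0.07 -1.8 ] t 17.3167
R shift -0.011212232604390679 -0.004985699411281616
0.706662571945732
```

View pics/h1.png

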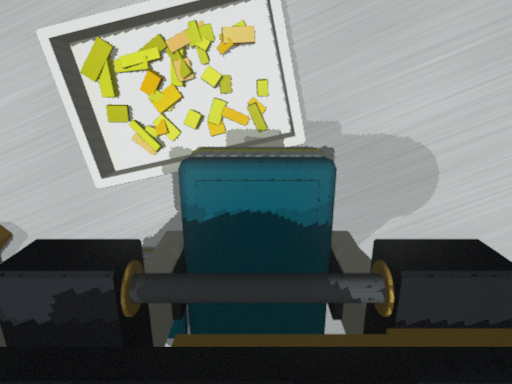

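Tin R is held squarely. Its shift is within noise (a loose bar would give about 0.037 N m), so R is good. Next I put it back and test M.

```bash
python3 - <<'E'
from h import *
place('R'); pick('M'); test('M'); print(robot.read_grip_width())
E
```

```text
width 0.7057089775114092
28 My 0.0167 [ 0.14 -0.06 -1.76] t 28.4833
-28 My -0.0244 [ 0.04 -0.01 -1.84] t 31.1167
28 My 0.0198 [-0.    0.06 -1.65] t 33.8667
M shift 0.041168261168219776 0.04420205660446684
0.706408675462955
```

M shifts by +0.041 and +0.044 N m, repeatably, so M rattles. Next is the tray centre, then carrying the tin there.

```bash
python3 - <<'E'
from h import *
i=robot.camera_info('top'); c=cast(i,i['view'],[(190,79),(276,94),(266,155),(177,139)],.04)
print(c.round(3),c[:,:2].mean(0))
m=np.r_[(c[:,:2].mean(0)+[.666,.065])/2]; print('centre',m)
w=TINS['M'][2]; P=np.array([*m,.20]); robot.goto(P,down(w)); robot.servo_line([*m,.124],speed=.08); robot.dwell(.5)
print(robot.read_position(),robot.read_tcp_rot().round(3),robot.read_grip_width(),robot.read_t())
for n in('scene','top'):
    p,d=robot.grab_frame(n); cv2.imwrite(f'pics/{n}_end.png',p[:,:,::-1]); 
    a=p if n=='top' else a; s=p
    ii=robot.camera_info(n)
    for r in rects(p,teal2(p) if n=='top' else teal(p),ii,ii['view'],.04): print(n,r)
cv2.imwrite('pics/end.png',np.vstack([s,a])[::1,:,::-1][:0] if 0 else cv2.resize(np.hstack([s,a])[:,:,::-1],(800,300)))
E
```

```text
[[ 0.754  0.157  0.04 ]
 [ 0.72  -0.063  0.04 ]
 [ 0.56  -0.039  0.04 ]
 [ 0.596  0.183  0.04 ]] [0.65758478 0.05960439]
centre [0.66179239 0.06230219]
[0.66180813 0.06230181 0.1240837 ] [[ 0.899  0.438  0.   ]
 [ 0.438 -0.899  0.   ]
 [ 0.     0.    -1.   ]] 0.698438500960443 35.9917Traceback (most recent call last):
  File "<stdin>", line 9, in <module>
NameError: name 'a' is not defined. Did you mean: 'at'?
```

View pics/scene_end.png

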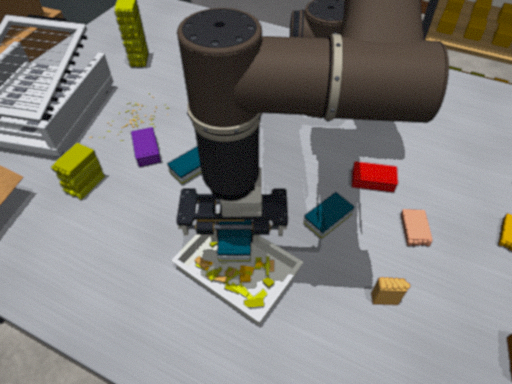

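The scene view shows the tin held over the tray at (237,245), with the other two tins upright at (187,163) and (329,212). The loose soap and decoys are undisturbed. The grip width changed slightly, so I'll check that the held tin is level with the wrist depth.

```bash
python3 - <<'E'
from h import *
p,d,i,V=wristlook('end')
def fit(p,d,V):
    m=cv2.erode(teal2(p,60,255).astype(np.uint8),np.ones((9,9)))>0; m[225:]=0; m&=(d>0)&(d<.25)
    v,u=np.nonzero(m); z=d[v,u]; f=192/np.tan(np.radians(i['vfov']/2))
    X=np.c_[(u-i['cx'])/f*z,(v-i['cy'])/f*z,z]; W=(X-V[:3,3])@V[:3,:3]
    c=np.linalg.lstsq(np.c_[W[:,:2]-W[:,:2].mean(0),np.ones(len(W))],W[:,2],rcond=None)[0]
    print(len(W),'tilt deg',np.degrees(np.arctan(c[:2])),'top z',c[2])
fit(p,d,V); 
h=np.load('h1.npz'); fit(h['p'],h['d'],h['V'])
print([robot.read_grip_width() for _ in range(4)],np.abs(robot.read_qvel()).max(),avg(20)[1],robot.read_t())
E
```

```text
9178 tilt deg [-2.83267326 -1.41714572] top z 0.1596838863160572
9070 tilt deg [-3.03165864  1.20664241] top z 0.25664629273965883
[0.7072075437856168, 0.7072075437856168, 0.7072075437856168, 0.7072075437856168] 0.06408980782454261 [-0.0412474  -0.05779181 -1.67970201] 36.425
```

View pics/end.png

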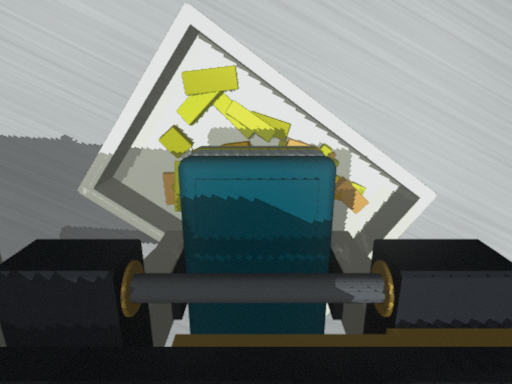

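```bash
python3 - <<'E'
from h import *
i=robot.camera_info('wrist');V=np.load('end.npz')['V']
c=cast(i,V,[(187,6),(434,193),(79,190)],.04); print(c.round(3),np.linalg.norm(c[0]-c[1]),np.linalg.norm(c[0]-c[2]),(c[1]+c[2])[:2]/2)
E
```

```text
[[ 0.76   0.161  0.04 ]
 [ 0.724 -0.062  0.04 ]
 [ 0.606  0.188  0.04 ]] 0.22515317163834705 0.15683755522688517 [0.66509507 0.06299377]
```

The wrist view puts the tray centre within 4 mm of the TCP, so I'm handing in.

```bash
python3 -c "
from rig import robot
robot.dwell(.3);print(robot.read_grip_width(),robot.read_t());robot.job_done()"
```

```text
0.7068476109308721 36.725
the job is handed in; nothing more can be done
```

The middle tin is the one that rattles. The job is handed in with it in the gripper, about 80 mm above the rim of the white tray. I can't tell which letter it carries, since the three look alike.

- **Finding it:** I lifted two tins and tipped them end to end. The level moment of the right-hand tin did not change beyond noise (−0.011 and −0.005 N m), so it is good and went back upright in its place. The middle tin shifted by +0.041 and +0.044 N m, close to the 0.037 N m expected from the loose bar.
- **Not tested:** I did not lift the left-hand tin. It counts as good only because exactly one tin rattles; it stands untouched.
- **Final position:** The tin's underside is at a height of about 0.12 m. The gripper is within about 4 mm of the tray centre measured from the wrist camera. My earlier estimate from the top camera differed from that by about 8 mm.
- **Level and still:** The gripper points straight down and the grip width was steady at 0.707. One reading just after arrival was 0.698. The wrist depth showed about 3° of tilt on the held tin. The right-hand tin showed almost the same when held, so I took it as camera bias and did not correct it.
- **Rest of the bench:** The last scene picture shows the two other tins upright and the cut soap, purple and red blocks in place. A script error stopped the final top-camera check. The clock read 36.7 s at hand-in.

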